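# Open a bench centrifuge and lift the rotor cover off its unmarked quarter-turn thread

## Robot

A 6-joint arm with a two-finger parallel gripper is mounted at the origin on the work surface. World frame = base frame: x ahead of the robot, y to its left, z up, the work surface at z = 0. Lengths are in mm, angles in degrees, forces in N, time in s.
With the tool pointing down it reaches from about 300 to 850 mm from the base axis. Payload 4.2 kg.
Tool frame: the origin (TCP) lies midway between the tips of the shut fingers; the grasp point (between the pads) lies env.hold_point_z behind it (env.hold_point_z is the distance from the TCP to the grasp point, in mm); z points along the fingers, y is the line along which they close (so a half turn about z gives the same grasp; the last joint's range is limited). The gripper opens to 91 mm and grips with 3 to 60 N. Pads are 32 mm wide; open, the fingers measure 118 mm over their backs; the gripper's body (76 mm by 178 mm) begins 60 mm behind the grasp point.
Start: joints at [71.62, 18.312, 89.639, -0, 72.044, -1.146], TCP at [170.366, 549.198, 213.976] pointing down, gripper open.
Joint ranges: [-177.97, 177.97], [-48.28, 115.42], [12.27, 149.76], [-77.06, 257.06], [2.81, 150.46], [-146.56, 146.56]. Speed limits (degrees/s): [147.25, 147.25, 180, 180, 180, 180].

## Interface

Orientations are given as [roll, pitch, yaw] about the fixed x, y, z axes, in that order (R = Rz(yaw) Ry(pitch) Rx(roll)).
In Python, from workcell import env, viewer, spotter gives the robot as it stands.
- The arm moves only by the tool apply_moves, never from a script. Its arguments are lists of equal length, an entry for each row: "delta_pos": the shift along the world's x, y, z normalised to -1 to 1, where 1 is 120 mm, a list of three; "rot": the turn, a rotation vector about the world's x, y, z normalised to -1 to 1, where 1 is 1.5 rad, a list of three; "hand": the opening, from 0 (shut) to 1 (fully open). A call has 1 to 10 rows; each row is the pose to reach, as a shift and turn from the pose commanded when the call began; what a row does not reach only later rows make up. A row lasts 1/12 s, in which the tool goes at most 41.7 mm and 7.16 degrees, less where a joint would pass 70% of its speed; a pose out of reach is approached as far as the arm can. A call with a number of a shift or a turn outside -1 to 1 is refused whole. A call with a gripper value outside its range is refused whole. The fingers move at their own pace and stop on an object; "newtons" is the grip in N (left out, the last holds). Time passes only in rows, so rows that repeat a pose let the fingers close. It gives the time, the measured TCP pose, the force, the opening and the grip force at its end, in the units of the state.
- env.state(): the state, without advancing time (a new reading comes with each control period).
- viewer.grab_frame(name): name is "side" or "top"; returns a dict with "pixels" (400x640x3 uint8, red, green, blue), "camera_matrix" (3x3 intrinsics, pixels), "k1" (the pictures are not rectified: a ray, as slopes to the right and down, at radius r is drawn at 1 + k1 r^2 times it, then the intrinsics apply), "R" (3x3) and "t" (3): a world point X has camera coordinates R X + t. Camera axes: x right, y down, z forward; pixel columns grow to the right and rows downward; lengths in mm; the calibration is good to about 2 mm. A picture is of the moment at which its call begins. There is no depth.
- env.job_done(): hands the job in; it is judged then, once.
Trained networks look in a picture, given as the dict that the camera call returned (one of the last four; its "shot" number tells which), for a name from the list of things; names that differ only in an ending like _2 or _b are one class to them, and where a whole thing is asked for, a point or a joint stands for the part that bears it (a point fixed in the world has none). Each returns a list of dicts, best first, with "score" (0 to 1); they miss things now and then, are a little off and sometimes report something else, mostly with a low value. They report only what shows in the picture. A call takes as long as a camera call.
- spotter.trace(picture, query): "mask" (400x640 bool, what is visible of it) and "box" ([centre column, centre row, width, height] in pixels, round what is visible of it).
- spotter.landmark_of(picture, query): "position" ([column, row] in pixels: a listed point, or the origin of a listed thing).
The state is a dict: "time_s": time; "qpos": joint angles; "qvel": joint speeds; "effort": joint torques, N m; "ee_pos": TCP position; "ee_rot": TCP orientation; "force": force on the tool from outside, world axes, zero at the start; "torque": the same for the moment, N m; "gripper_width": finger opening in mm; "gripper_force": force on a finger pad.
Only numpy, scipy, OpenCV 4.12 (cv2) and the standard library are available. Lean on these libraries where they do the work, as an engineer would, in place of code of your own. Each camera call takes 0.05 s, during which the arm holds its last target. There are 200 camera calls.

## Task

Open the centrifuge: swing its clear hood up and lay it gently back on its stop, without letting it fall onto it. The rotor's cover is screwed on with a quarter-turn thread, and nobody knows whether it is left- or right-handed, so try the knob both ways until it comes loose, then lift the cover straight up off the rotor and finish still holding it there, level and at least 5 cm up over the rotor. Leave the other things on the bench where they are.

Things in the scene. Friction and masses are not known exactly. Their poses are not given: they have to be found in the camera images.
- centrifuge: White bench centrifuge, 172 (x) by 150 (y) by 100 high (mm), fixed to the bench. Origin on the bench under the rotor axis; x points from the front panel to its hinged rear, z up. The round bowl, 108 across, opens in its top at z = 100; the cover's disc in it ends at z = 109. The hood hinges along y at x = 72, z = 105. The shut hood's dome ends at z = 150.
- hood (a joint): Hinge of the clear hood, rad: 0 shut (start), 1.70 open, leaning back on its stop. The hood weighs 0.2 kg and turns freely. It falls shut from below about 1.24 and drops back onto the stop by itself from above that, so hold it all the way; once on the stop it stays there when let go.
- hood_handle (a point): Middle of the hood's grey round handle bar, 10 mm thick, 72 mm long (along centrifuge y), on two arms in front of the hood. When shut it is 93 mm in front of the rotor axis and 133 mm above the bench, with 33 mm free between it and the clear dome. It moves on a circle of 167 mm about the hinge axis, up and to the rear. A bar pinched between two fingers can turn between them.
- hood_hinge (a point): Middle of the hood's hinge axis, which runs along the centrifuge's y, 105 mm above the bench. The hood opens by turning about +y of the centrifuge: its front edge goes up and to the rear.
- rotor: Aluminium rotor with 12 small capped tubes, 82 mm across, in the bowl under the cover. Held still by the stopped drive. Origin on its axis, at its underside 66 mm above the bench; the cover sits on it 22 mm higher. It is parked at any yaw.
- cover: Loose aluminium rotor cover: a dish 82 mm across whose top is 21 mm above its origin, in one piece with a round knurled dark knob in the middle, 30 mm in diameter, rising from 21 to 51 mm. Mass 0.10 to 0.18 kg. Origin on its axis where it sits on the rotor, 22 mm above the rotor's origin; z up. It starts screwed on, its x axis along the rotor's.
- cover_knob (a point): Point on the knob's axis 43 mm above the cover's origin, good to grip at from above. The tight way the cover stops within 0.1 to 0.25 rad; the other way (clockwise or anticlockwise: the hidden thread hand) it turns easily, is free to lift from 1.0 rad on and stops at about 2.1 rad. Until free it rises no more than 3 mm. A good turn is 1.3 to 1.5 rad.
- beaker: Glass beaker, 62 across, 82 high (mm), right of the centrifuge. Origin under its centre. Leave it.
- jar: Clear jar with white lid, 64 across, 85 high (mm), left of the centrifuge. Origin under its centre. Leave it.
- vial: White vial with yellow lid, 32 across, 52 high (mm), left of the centrifuge. Origin under its centre. Leave it.
- dish: Clear petri dish, 92 across, 17 high (mm), in front and right of the centrifuge. Leave it.
- tube_rack: Blue tube rack, 70 by 160 by 58 high (mm), far left. Leave it.
- glasses: Safety glasses, 140 wide, 40 high (mm), far right. Leave them.
- pipette: Pipette lying on the bench, 210 long, 26 high (mm), far right. Leave it.

How it is judged:
By the outcome, as a careful person would: the job done as asked, in the order asked, and still so for the second after the job is handed in, while the arm keeps its last pose, push and grip.
It also fails if it takes over 51 s, if anything falls off the work surface, if the arm or the gripper's body presses on something with over 40 N, if the wrist force passes 120 N, or if a joint passes its speed limit or range.

## Working session

There is one attempt and no reset: what is moved stays moved. The work goes in short steps, Python scripts to look and compute and a tool call to move; the robot and the scene stay as the last step left them, time stands still between calls to the robot, and variables do not carry over. Pictures are saved under pics/ and viewed, at most 10 in all, crops included, and the job is handed in when it is done.

Besides the shell and the picture viewer there is one more tool, called after "Call:" as a command line: name --argument value ..., lists and objects as JSON in quotes. apply_moves: Moves the arm, as the interface text tells. Its arguments: {"type":"object","properties":{"delta_pos":{"type":"array"},"rot":{"type":"array"},"hand":{"type":"array"},"newtons":{"type":"number"}},"required":["delta_pos","rot","hand"]}

```bash
ls; mkdir -p pics
cat > h.py <<'E'
import numpy as np, cv2
from scipy.optimize import least_squares
from workcell import env, viewer, spotter
def proj(f,X):
    c=np.atleast_2d(X)@np.array(f["R"]).T+np.array(f["t"]); s=c[:,:2]/c[:,2:]
    s=s*(1+f["k1"]*(s**2).sum(1,keepdims=True)); K=np.array(f["camera_matrix"])
    return s*[K[0,0],K[1,1]]+K[:2,2]
def lm(f,q):
    r=spotter.landmark_of(f,q); return (np.array(r[0]["position"]),r[0]["score"]) if r else (None,0)
def tri(obs):
    r=least_squares(lambda X:np.concatenate([proj(f,X)[0]-p for f,p in obs]),[500,0,80]); return r.x,np.sqrt(np.mean(r.fun**2))
E
python3 - <<'E'
from h import *
fs={n:viewer.grab_frame(n) for n in("side","top")}
for n,f in fs.items(): cv2.imwrite(f"pics/{n}0.png",f["pixels"][:,:,::-1])
for q in["centrifuge","hood_handle","hood_hinge","rotor","cover","cover_knob","beaker","jar","vial","dish","tube_rack"]:
    o=[(f,)+lm(f,q) for f in fs.values()]
    g=[(a,b) for a,b,s in o if b is not None]
    print(q,[(b,s) for _,b,s in o], tri(g) if len(g)==2 else "")
f=fs["top"];print(-np.array(f["R"]).T@f["t"]);f=fs["side"];print(-np.array(f["R"]).T@f["t"])
print(env.state(),env.hold_point_z)
E
```

```text
pics
centrifuge [(array([333.3, 217.7]), 0.77), (array([318.6, 191.7]), 0.6)] (array([555.48545778, -17.12993608,  14.14965798]), np.float64(1.0322593253420835))
hood_handle [(array([313.4, 192.8]), 0.83), (array([329.4, 212.5]), 0.85)] (array([465.30652808, -41.09181285, 144.90044136]), np.float64(0.5672128695888552))
hood_hinge [(array([348.5, 179.8]), 0.67), (array([317.4, 161.9]), 0.95)] (array([634.65961523,  -4.95497652, 101.64165048]), np.float64(1.2332469627497042))
rotor [(None, 0), (array([286.8, 210.5]), 0.41)] 
cover [(None, 0), (None, 0)] 
cover_knob [(array([284.6, 214. ]), 0.47), (None, 0)] 
beaker [(array([380.9, 239.7]), 0.57), (array([363.3, 176.8]), 0.63)] (array([ 596.44510926, -167.54950484,    4.32951731]), np.float64(1.645780743619939))
jar [(array([304.7, 193.7]), 0.61), (array([275.3, 182.3]), 0.82)] (array([588.91632649, 138.11788829,   7.43336647]), np.float64(0.2136264768545298))
vial [(array([282.8, 212.1]), 0.76), (None, 0)] 
dish [(array([352.7, 272.8]), 0.93), (array([373.2, 222.7]), 0.87)] (array([ 440.43992374, -205.21543296,    6.23515704]), np.floa
[... 251 characters left out ...]
4619  730.82386584]
{'time_s': 1.2, 'qpos': array([ 7.16191485e+01,  1.83110524e+01,  8.96392446e+01,  1.42278236e-04,
        7.20444653e+01, -1.14597240e+00]), 'qvel': array([-0.09990474,  0.03615104, -0.09853909, -0.03080334,  0.06925868,
        0.06985138]), 'effort': array([-2.37099637e-03, -4.12365246e+01, -2.32231772e+01,  7.26442854e-02,
        3.80421756e-02,  6.42230717e-06]), 'ee_pos': array([170.36887359, 549.19179673, 213.98276902]), 'ee_rot': array([ 1.79994761e+02, -3.05756930e-05,  1.62765077e+02]), 'force': array([ 0.45271054, -0.79435618, -0.04215068]), 'torque': array([-0.07297486, -0.09112012, -0.02189678]), 'gripper_force': 0.0, 'gripper_width': 91.15183143541032} 18.8
```

Run:
```python
import cv2,numpy as np
a=cv2.imread("pics/side0.png")[140:290,240:440];b=cv2.imread("pics/top0.png")[125:275,230:430]
cv2.imwrite("pics/c0.png",np.vstack([cv2.resize(x,(800,600),interpolation=cv2.INTER_CUBIC) for x in(a,b)])[:600])
cv2.imwrite("pics/c1.png",cv2.resize(b,(800,600),interpolation=cv2.INTER_CUBIC))
```

```text
(no output)
```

View pics/c0.png

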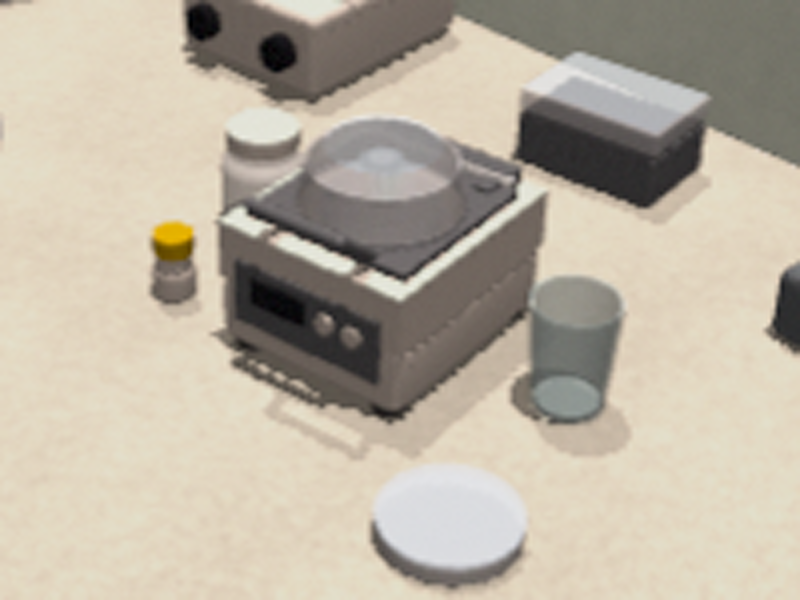

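View pics/c1.png

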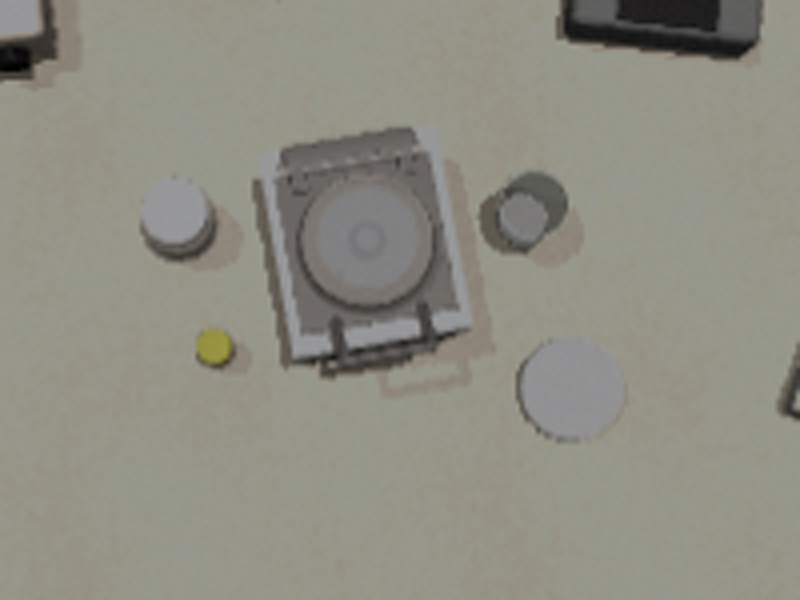

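The pictures show the centrifuge shut and turned about 10°. In the top crop the knob is at (368,238) and the bar runs (322,370)–(437,347). I'll fit the pose to these points.

Run:
```python
from h import *
fs={n:viewer.grab_frame(n) for n in("side","top")}
S,T=fs["side"],fs["top"]
o=lambda x,y:np.array([230+x/4-.375,125+y/4-.375])
obs=[(T,o(368,238),[0,0,139]),(T,o(322,370),[-93,36,133]),(T,o(437,347),[-93,-36,133])]
for n,f in fs.items():
    for q,X in(("hood_handle",[-93,0,133]),("hood_hinge",[72,0,105]),("centrifuge",[0,0,0])):
        p,s=lm(f,q); obs.append((f,p,X)) if p is not None else 0
def W(v,X):
    c,s=np.cos(v[2]),np.sin(v[2]); return np.array([v[0]+c*X[0]-s*X[1],v[1]+s*X[0]+c*X[1],X[2]])
fun=lambda v:np.concatenate([proj(f,W(v,X))[0]-p for f,p,X in obs])
r=least_squares(fun,[560,-17,.2],loss="soft_l1",x_scale=[10,10,.1])
print(r.x[:2],np.degrees(r.x[2]));print(fun(r.x).reshape(-1,2).round(1))
for X in([0,0,131],[-93,0,133],[72,0,105]):print(W(r.x,X))
for q in("vial","jar","beaker"):
  print(q,[(b["box"],b["score"]) for f in fs.values() for b in spotter.trace(f,q)[:1]])
```

```text
[557.65733794 -20.6718989 ] 9.154667811904252
[[ 0.1  0.5]
 [ 5.7 -1.8]
 [-0.9 -0. ]
 [ 0.8 -0.6]
 [-1.   1.7]
 [-0.   1. ]
 [-0.3 -0.3]
 [-0.4 -0.3]]
[557.65733794 -20.6718989  131.        ]
[465.84192977 -35.46821002 133.        ]
[628.74023459  -9.21669029 105.        ]
vial [([282.5, 206.8, 9.3, 16.7], 0.55)]
jar [([305.9, 179.1, 21.3, 28.5], 0.74), ([275.2, 179.5, 21.9, 22.2], 0.68)]
beaker [([385.9, 227.2, 22.8, 38.5], 0.75), ([365.1, 176.5, 15.7, 20.2], 0.63)]
```

Call:
apply_moves --delta_pos '[[0.493,-0.975,0],[0.493,-0.975,0],[0.493,-0.975,0],[0.493,-0.975,0]]' --rot '[[0,0,-0.148],[0,0,-0.148],[0,0,-0.148],[0,0,-0.148]]' --hand '[0.33,0.33,0.33,0.33]' --newtons 15

```text
time_s: 2.23
ee_pos: [230.8, 427.0, 213.9]
ee_rot: [-179.8, 0.1, 149.9]
force: [-0.6, -0.4, -0.1]
gripper_width: 67.7
gripper_force: 0.0
```

Call:
apply_moves --delta_pos '[[0.493,-0.975,0],[0.493,-0.975,0],[0.493,-0.975,0],[0.493,-0.975,0]]' --rot '[[0,0,-0.148],[0,0,-0.148],[0,0,-0.148],[0,0,-0.148]]' --hand '[0.33,0.33,0.33,0.33]'

```text
time_s: 2.57
ee_pos: [290.0, 310.8, 214.1]
ee_rot: [-179.9, 0.1, 137.1]
force: [0.4, 0.7, 0.7]
gripper_width: 40.7
gripper_force: 0.0
```

Call:
apply_moves --delta_pos '[[0.493,-0.975,0],[0.493,-0.975,0],[0.493,-0.975,0],[0.493,-0.975,0]]' --rot '[[0,0,-0.148],[0,0,-0.148],[0,0,-0.148],[0,0,-0.148]]' --hand '[0.33,0.33,0.33,0.33]'

```text
time_s: 2.9
ee_pos: [349.9, 194.4, 214.3]
ee_rot: [180.0, 0.1, 124.3]
force: [-0.4, 0.3, -0.2]
gripper_width: 30.1
gripper_force: 0.0
```

Call:
apply_moves --delta_pos '[[0.493,-0.975,0],[0.493,-0.975,0],[0.493,-0.975,0],[0.493,-0.975,0]]' --rot '[[0,0,-0.148],[0,0,-0.148],[0,0,-0.148],[0,0,-0.148]]' --hand '[0.33,0.33,0.33,0.33]'

```text
time_s: 3.23
ee_pos: [409.8, 77.7, 214.3]
ee_rot: [179.9, 0.1, 111.6]
force: [0.0, 0.8, -0.0]
gripper_width: 29.6
gripper_force: 0.0
```

Call:
apply_moves --delta_pos '[[0.493,-0.975,-0.25],[0.493,-0.975,-0.25],[0.493,-0.975,-0.25],[0.493,-0.975,-0.25],[0.493,-0.975,-0.25]]' --rot '[[0,0,-0.148],[0,0,-0.148],[0,0,-0.148],[0,0,-0.148],[0,0,-0.148]]' --hand '[0.33,0.33,0.33,0.33,0.33]'

```text
time_s: 3.65
ee_pos: [467.2, -36.5, 183.0]
ee_rot: [-179.9, -0.0, 99.0]
force: [-0.4, -1.1, 0.1]
gripper_width: 30.1
gripper_force: 0.0
```

Run:
```python
from h import *
f=viewer.grab_frame("side"); print(lm(f,"hood_handle"), proj(f,[[465.8,-35.5,133],[467,-36.5,183]]))
a=f["pixels"][140:240,255:388,::-1]
cv2.imwrite("pics/s2.png",cv2.resize(a,(798,600),interpolation=cv2.INTER_CUBIC))
```

```text
(array([313.8, 193.9]), 0.81) [[312.72318135 195.81676834]
 [313.42906193 178.53834153]]
```

View pics/s2.png

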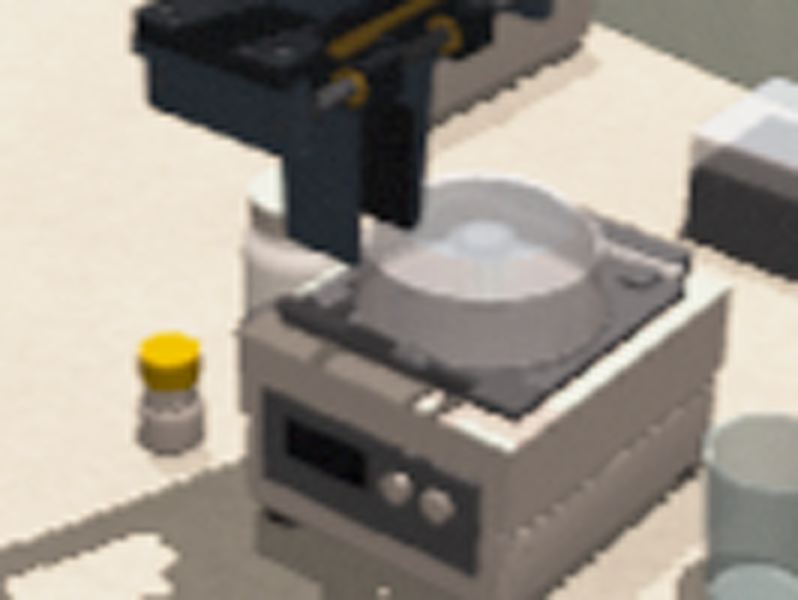

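The open fingers, with tips at crop (325,250) and (395,215), are above the bar, and the predicted and detected bar positions agree to about 2 px. I'll descend slowly.

Call:
apply_moves --delta_pos '[[0,0.025,-0.1],[0,0.025,-0.2],[0,0.025,-0.28],[0,0.025,-0.35],[0,0.025,-0.42],[0,0.025,-0.48],[0,0.025,-0.54],[0,0.025,-0.54]]' --rot '[[0,0,0],[0,0,0],[0,0,0],[0,0,0],[0,0,0],[0,0,0],[0,0,0],[0,0,0]]' --hand '[0.33,0.33,0.33,0.33,0.33,0.33,0.33,0.33]'

```text
time_s: 4.42
ee_pos: [465.2, -32.6, 117.8]
ee_rot: [-179.9, -0.0, 99.2]
force: [-0.9, 0.6, -0.4]
gripper_width: 30.1
gripper_force: 0.0
```

Call:
apply_moves --delta_pos '[[0,0,0],[0,0,0],[0,0,0],[0,0,0],[0,0,0]]' --rot '[[0,0,0],[0,0,0],[0,0,0],[0,0,0],[0,0,0]]' --hand '[0,0,0,0,0]' --newtons 12

```text
time_s: 4.83
ee_pos: [467.9, -32.7, 119.8]
ee_rot: [179.8, 0.0, 99.1]
force: [3.6, 1.3, -1.3]
gripper_width: 9.8
gripper_force: 12.0
```

```bash
cat > arc.py <<'E'
import numpy as np,sys
# per-call targets relative to call start; yaw deg, list of hood angles
yaw=np.radians(9.15); r,a0=167.4,9.63
P=lambda t:np.array([-r*np.cos(np.radians(a0+t))*np.cos(yaw),-r*np.cos(np.radians(a0+t))*np.sin(yaw),r*np.sin(np.radians(a0+t))])
def call(th): 
    print(th[0],'->',th[-1],[[float(v) for v in ((P(t)-P(th[0]))/120).round(3)] for t in th[1:]])
call([0,1,3,6,9,12,15,18,21,24,27]);call(list(range(27,58,3)));call(list(range(57,85,3)));call([84,86,88,90,91,92,93,94]);call([94,94.7,95.4,96,96.6,97.2,97.8,98.2])
E
python3 arc.py
```

```text
0 -> 27 [[0.004, 0.001, 0.024], [0.014, 0.002, 0.072], [0.032, 0.005, 0.142], [0.053, 0.008, 0.212], [0.078, 0.012, 0.281], [0.106, 0.017, 0.348], [0.138, 0.022, 0.414], [0.173, 0.028, 0.477], [0.211, 0.034, 0.539], [0.253, 0.041, 0.599]]
27 -> 57 [[0.045, 0.007, 0.057], [0.092, 0.015, 0.112], [0.142, 0.023, 0.165], [0.195, 0.031, 0.215], [0.25, 0.04, 0.261], [0.308, 0.05, 0.305], [0.368, 0.059, 0.346], [0.43, 0.069, 0.383], [0.494, 0.079, 0.418], [0.559, 0.09, 0.448]]
57 -> 84 [[0.067, 0.011, 0.027], [0.135, 0.022, 0.051], [0.205, 0.033, 0.071], [0.275, 0.044, 0.087], [0.346, 0.056, 0.1], [0.417, 0.067, 0.108], [0.489, 0.079, 0.113], [0.561, 0.09, 0.114], [0.634, 0.102, 0.112]]
84 -> 94 [[0.048, 0.008, -0.004], [0.096, 0.015, -0.01], [0.143, 0.023, -0.017], [0.167, 0.027, -0.021], [0.19, 0.031, -0.026], [0.214, 0.034, -0.031], [0.237, 0.038, -0.036]]
94 -> 98.2 [[0.016, 0.003, -0.004], [0.033, 0.005, -0.008], [0.047, 0.007, -0.012], [0.06, 0.01, -0.016], [0.074, 0.012, -0.02], [0.088, 0.014, -0.025], [0.097, 0.016, -0.028]]
```

Call:
apply_moves --delta_pos '[[0.02,0.001,0.03],[0.034,0.002,0.08],[0.052,0.005,0.15],[0.073,0.008,0.22],[0.098,0.012,0.29],[0.126,0.017,0.355],[0.158,0.022,0.42],[0.193,0.028,0.485],[0.231,0.034,0.545],[0.273,0.041,0.605]]' --rot '[[0,0,0],[0,0,0],[0,0,0],[0,0,0],[0,0,0],[0,0,0],[0,0,0],[0,0,0],[0,0,0],[0,0,0]]' --hand '[0,0,0,0,0,0,0,0,0,0]'

```text
time_s: 5.67
ee_pos: [497.5, -28.0, 192.5]
ee_rot: [-179.8, -0.0, 99.2]
force: [-5.9, -0.4, 2.7]
gripper_width: 9.5
gripper_force: 12.0
```

Call:
apply_moves --delta_pos '[[0.045,0.007,0.057],[0.092,0.015,0.112],[0.142,0.023,0.165],[0.195,0.031,0.215],[0.25,0.04,0.261],[0.308,0.05,0.305],[0.368,0.059,0.346],[0.43,0.069,0.383],[0.494,0.079,0.418],[0.559,0.09,0.448]]' --rot '[[0,0,0],[0,0,0],[0,0,0],[0,0,0],[0,0,0],[0,0,0],[0,0,0],[0,0,0],[0,0,0],[0,0,0]]' --hand '[0,0,0,0,0,0,0,0,0,0]'

```text
time_s: 6.5
ee_pos: [566.9, -16.8, 247.0]
ee_rot: [179.9, 0.0, 99.2]
force: [-2.8, 0.7, 5.0]
gripper_width: 9.8
gripper_force: 12.0
```

Run:
```python
from h import *
f=viewer.grab_frame("side"); print(lm(f,"hood_handle"),env.state()["force"],env.state()["gripper_width"])
a=f["pixels"][120:240,255:415,::-1]
cv2.imwrite("pics/s3.png",cv2.resize(a,(800,600),interpolation=cv2.INTER_CUBIC))
```

```text
(array([336.4, 135.3]), 0.83) [-3.96050785  0.6847985   7.54925555] 9.37777512778709
```

View pics/s3.png

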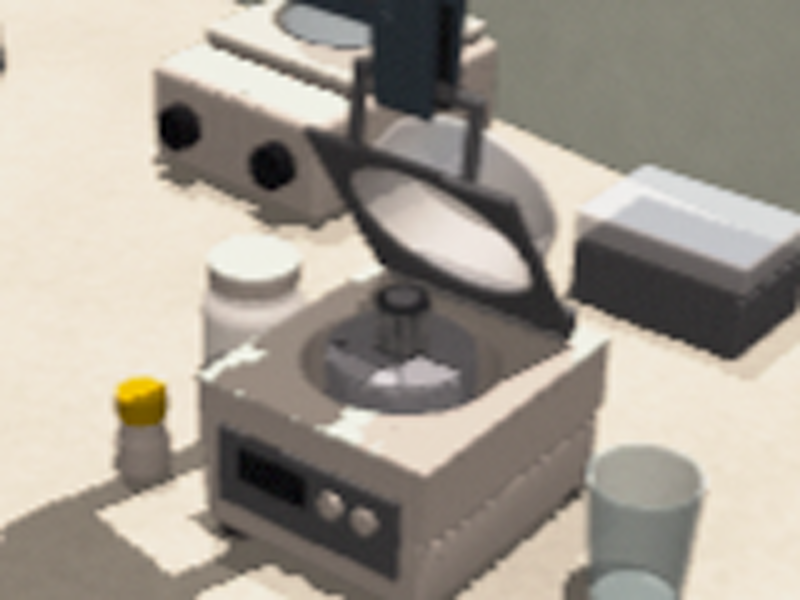

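The hood is held about 57° up, with the bar centred between the fingers near crop (415,95) and the knob at (403,300). I'll continue along the arc.

Call:
apply_moves --delta_pos '[[0.067,0.011,0.027],[0.135,0.022,0.051],[0.205,0.033,0.071],[0.275,0.044,0.087],[0.346,0.056,0.1],[0.417,0.067,0.108],[0.489,0.079,0.113],[0.561,0.09,0.114],[0.634,0.102,0.112]]' --rot '[[0,0,0],[0,0,0],[0,0,0],[0,0,0],[0,0,0],[0,0,0],[0,0,0],[0,0,0],[0,0,0]]' --hand '[0,0,0,0,0,0,0,0,0]'

```text
time_s: 7.35
ee_pos: [643.1, -4.7, 258.6]
ee_rot: [-180.0, -0.0, 99.2]
force: [-0.3, 2.1, 0.3]
gripper_width: 9.9
gripper_force: 12.0
```

Call:
apply_moves --delta_pos '[[0.048,0.008,-0.004],[0.096,0.015,-0.01],[0.143,0.023,-0.017],[0.167,0.027,-0.021],[0.19,0.031,-0.026],[0.214,0.034,-0.031],[0.214,0.034,-0.031]]' --rot '[[0,0,0],[0,0,0],[0,0,0],[0,0,0],[0,0,0],[0,0,0],[0,0,0]]' --hand '[0,0,0,0,0,0,0]'

```text
time_s: 7.93
ee_pos: [668.2, -0.8, 255.0]
ee_rot: [180.0, 0.0, 99.2]
force: [-0.2, 1.2, -0.6]
gripper_width: 9.7
gripper_force: 12.0
```

Call:
apply_moves --delta_pos '[[0.012,0.002,-0.002],[0.024,0.004,-0.005],[0.035,0.006,-0.008],[0.046,0.007,-0.011],[0.058,0.009,-0.015],[0.07,0.011,-0.019],[0.08,0.013,-0.022],[0.08,0.013,-0.022]]' --rot '[[0,0,0],[0,0,0],[0,0,0],[0,0,0],[0,0,0],[0,0,0],[0,0,0],[0,0,0]]' --hand '[0,0,0,0,0,0,0,0]'

```text
time_s: 8.6
ee_pos: [677.8, 0.8, 252.7]
ee_rot: [180.0, 0.0, 99.2]
force: [-0.5, 1.0, 0.6]
gripper_width: 9.6
gripper_force: 12.0
```

Call:
apply_moves --delta_pos '[[0.012,0.002,-0.004],[0.024,0.004,-0.008],[0.036,0.006,-0.012],[0.048,0.008,-0.016],[0.06,0.01,-0.02],[0.06,0.01,-0.02]]' --rot '[[0,0,0],[0,0,0],[0,0,0],[0,0,0],[0,0,0],[0,0,0]]' --hand '[0,0,0,0,0,0]'

```text
time_s: 9.1
ee_pos: [679.4, 1.0, 252.0]
ee_rot: [-179.4, 0.0, 99.2]
force: [-15.9, -1.5, 10.7]
gripper_width: 9.9
gripper_force: 12.0
```

Call:
apply_moves --delta_pos '[[-0.04,-0.006,0.013],[-0.04,-0.006,0.013],[-0.04,-0.006,0.013],[-0.04,-0.006,0.013],[-0.04,-0.006,0.013],[-0.04,-0.006,0.013],[-0.04,-0.006,0.05],[-0.04,-0.006,0.2],[-0.04,-0.006,0.45],[-0.04,-0.006,0.6]]' --rot '[[0,0,0],[0,0,0],[0,0,0],[0,0,0],[0,0,0],[0,0,0],[0,0,0],[0,0,0],[0,0,0],[0,0,0]]' --hand '[0,0,0.3,0.3,0.3,0.3,0.3,0.3,0.3,0.3]'

```text
time_s: 9.93
ee_pos: [680.4, 1.3, 324.8]
ee_rot: [179.8, 0.0, 99.2]
force: [-0.3, 0.7, 0.8]
gripper_width: 27.4
gripper_force: 0.0
```

Run:
```python
from h import *
fs={n:viewer.grab_frame(n) for n in("side","top")}
for q in["cover_knob","cover","rotor","hood_handle","centrifuge"]:
    o=[(f,)+lm(f,q) for f in fs.values()]
    g=[(a,b) for a,b,s in o if b is not None]
    print(q,[(b,s) for _,b,s in o], tri(g) if len(g)==2 else "")
a=fs["side"]["pixels"][100:220,265:425,::-1]
cv2.imwrite("pics/s4.png",cv2.resize(a,(800,600),interpolation=cv2.INTER_CUBIC))
```

```text
cover_knob [(array([335.9, 182.1]), 0.9), (None, 0)] 
cover [(array([335.1, 196.4]), 0.84), (None, 0)] 
rotor [(None, 0), (None, 0)] 
hood_handle [(array([365.2, 119. ]), 0.82), (array([316.6, 137. ]), 0.46)] (array([678.79703978,  -5.12849153, 270.39981322]), np.float64(0.35276364905559243))
centrifuge [(array([334.3, 221. ]), 0.85), (array([188.9, 218.4]), 0.44)] (array([ 689.51981625,  390.40657937, -292.1143964 ]), np.float64(39.482181767330054))
```

View pics/s4.png

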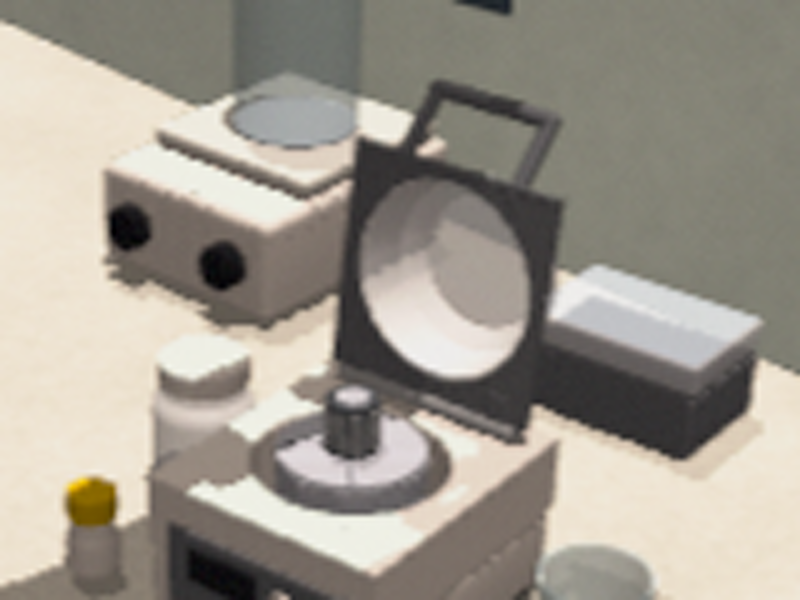

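The hood rests open on its stop, with the bar at crop (500,105). The knob is clear at crop (352,420). I'll compute the knob position from the side ray.

Run:
```python
from h import *
f=viewer.grab_frame("side")
for q,z in(("cover_knob",131),("cover",88)):
    p,s=lm(f,q); r=least_squares(lambda v:proj(f,[v[0],v[1],z])[0]-p,[560,-20]); print(q,p,r.x)
m=spotter.trace(f,"cover_knob"); print([(x["box"],x["score"]) for x in m[:2]])
# knob from picture: crop (352,395) top centre z=139
p=np.array([265+352/5-.4,100+398/5-.4]);print(least_squares(lambda v:proj(f,[v[0],v[1],139])[0]-p,[560,-20]).x)
```

```text
cover_knob [334.3 183.3] [551.87380575 -25.06329214]
cover [336.3 196.6] [558.50703286 -27.75526106]
[([336.7, 189.1, 31.4, 24.1], 0.63), ([353.3, 149.7, 46.2, 66.7], 0.5)]
[558.50578381 -20.60436662]
```

Call:
apply_moves --delta_pos '[[-0.34,-0.06,0],[-0.67,-0.12,0],[-1.0,-0.18,0],[-1.0,-0.18,0],[-1.0,-0.18,0],[-1.0,-0.18,0],[-1.0,-0.18,0],[-1.0,-0.18,0],[-1.0,-0.18,0]]' --rot '[[0,0,-0.647],[0,0,-0.647],[0,0,-0.647],[0,0,-0.647],[0,0,-0.647],[0,0,-0.647],[0,0,-0.647],[0,0,-0.647],[0,0,-0.647]]' --hand '[0.7,0.7,0.7,0.7,0.7,0.7,0.7,0.7,0.7]'

```text
time_s: 11.48
ee_pos: [559.7, -20.4, 322.4]
ee_rot: [180.0, -0.0, 43.5]
force: [0.4, 0.5, 0.7]
gripper_width: 63.9
gripper_force: 0.0
```

Call:
apply_moves --delta_pos '[[0,0,-0.1],[0,0,-0.2],[0,0,-0.3],[0,0,-0.4],[0,0,-0.5],[0,0,-0.6],[0,0,-0.7],[0,0,-0.8],[0,0,-0.8],[0,0,-0.8]]' --rot '[[0,0,-0.647],[0,0,-0.647],[0,0,-0.647],[0,0,-0.647],[0,0,-0.647],[0,0,-0.647],[0,0,-0.647],[0,0,-0.647],[0,0,-0.647],[0,0,-0.647]]' --hand '[0.7,0.7,0.7,0.7,0.7,0.7,0.7,0.7,0.7,0.7]'

```text
time_s: 12.32
ee_pos: [559.6, -20.3, 226.0]
ee_rot: [180.0, 0.1, -11.8]
force: [0.3, 0.1, -0.6]
gripper_width: 63.6
gripper_force: 0.0
```

Call:
apply_moves --delta_pos '[[-0.003,-0.005,-0.12],[-0.003,-0.005,-0.25],[-0.003,-0.005,-0.4],[-0.003,-0.005,-0.55],[-0.003,-0.005,-0.68],[-0.003,-0.005,-0.78],[-0.003,-0.005,-0.86],[-0.003,-0.005,-0.91],[-0.003,-0.005,-0.93],[-0.003,-0.005,-0.93]]' --rot '[[0,0,0],[0,0,0],[0,0,0],[0,0,0],[0,0,0],[0,0,0],[0,0,0],[0,0,0],[0,0,0],[0,0,0]]' --hand '[0.7,0.7,0.7,0.7,0.7,0.7,0.7,0.7,0.7,0.7]'

```text
time_s: 13.15
ee_pos: [559.6, -20.9, 114.7]
ee_rot: [180.0, -0.0, -12.0]
force: [0.2, -0.6, -0.1]
gripper_width: 64.1
gripper_force: 0.0
```

Call:
apply_moves --delta_pos '[[0,0,0],[0,0,0],[0,0,0],[0,0,0],[0,0,0],[0,0,0],[0,0,0],[0,0,0]]' --rot '[[0,0,0],[0,0,0],[0,0,0],[0,0,0],[0,0,0],[0,0,0],[0,0,0],[0,0,0]]' --hand '[0,0,0,0,0,0,0,0]' --newtons 25

```text
time_s: 13.82
ee_pos: [559.5, -20.8, 114.8]
ee_rot: [-180.0, -0.0, -12.0]
force: [-0.9, 1.4, 1.3]
gripper_width: 29.2
gripper_force: 25.0
```

Run:
```python
from h import *
f=viewer.grab_frame("side"); s=env.state();print(s["force"],s["torque"],s["gripper_width"])
a=f["pixels"][100:220,265:425,::-1]
cv2.imwrite("pics/s5.png",cv2.resize(a,(800,600),interpolation=cv2.INTER_CUBIC))
```

```text
[-0.66747436  1.86924228  1.06432154] [0.14849829 0.26248003 0.05819575] 29.374862424950003
```

View pics/s5.png

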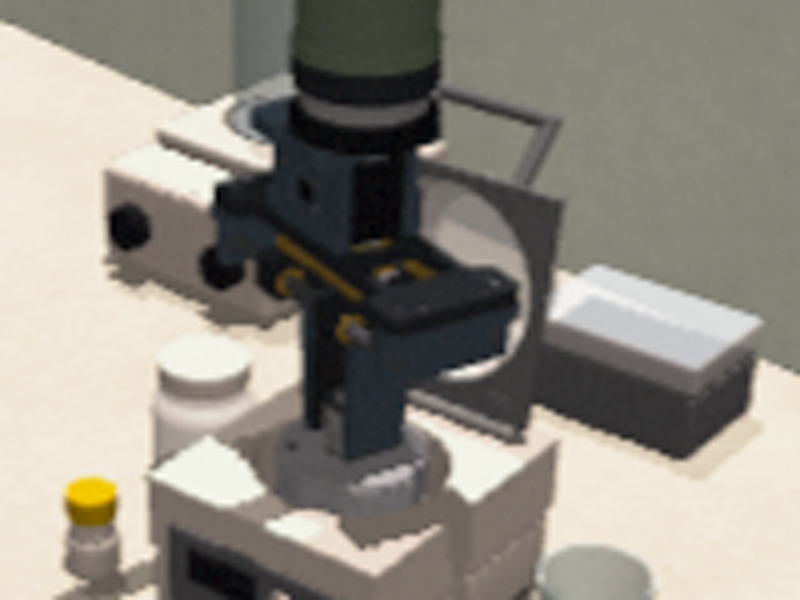

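The knob is gripped at crop (350,430) and the hood is untouched behind it. I'll try anticlockwise first.

Call:
apply_moves --delta_pos '[[0,0,0],[0,0,0],[0,0,0],[0,0,0],[0,0,0],[0,0,0]]' --rot '[[0,0,0.05],[0,0,0.1],[0,0,0.15],[0,0,0.2],[0,0,0.233],[0,0,0.233]]' --hand '[0,0,0,0,0,0]'

```text
time_s: 14.37
ee_pos: [559.7, -21.1, 114.8]
ee_rot: [180.0, -0.0, 8.0]
force: [-0.3, -0.4, 1.7]
gripper_width: 29.4
gripper_force: 25.0
```

```bash
python3 -c "
from h import *
s=env.state();print(s['force'],s['torque'],s['ee_rot'],s['ee_pos'],s['gripper_width'],s['qpos'],s['effort'])"
```

```text
[-0.26563956 -0.44333595  1.74653775] [-0.10163637  0.09737778  0.03288769] [ 1.79965026e+02 -3.61443224e-02  8.03302951e+00] [559.68174994 -21.13323281 114.8092257 ] 29.423618152707526 [-3.32266029e+00  2.15975329e+01  1.00021631e+02 -3.19242489e-02
  5.83385166e+01  7.86610682e+01] [-1.69095083e-02 -4.06343687e+01 -1.98502243e+01  9.54982569e-02
 -1.52500486e-02 -3.30721010e-01]
```

Call:
apply_moves --delta_pos '[[0,0,0],[0,0,0],[0,0,0],[0,0,0],[0,0,0],[0,0,0]]' --rot '[[0,0,0.05],[0,0,0.1],[0,0,0.15],[0,0,0.2],[0,0,0.256],[0,0,0.256]]' --hand '[0,0,0,0,0,0]'

```text
time_s: 14.87
ee_pos: [559.7, -21.1, 114.8]
ee_rot: [180.0, -0.0, 30.0]
force: [0.2, 0.2, 2.3]
gripper_width: 29.1
gripper_force: 25.0
```

```bash
python3 -c "
from h import *
s=env.state();print(s['force'],s['torque'],s['ee_rot'],s['ee_pos'],s['gripper_width'],s['effort'])"
```

```text
[0.21977437 0.21913302 2.26590045] [-0.12279337  0.05572273  0.00638267] [ 1.79958626e+02 -2.56406424e-02  2.99950292e+01] [559.67119135 -21.07350437 114.83272066] 29.06993315139889 [-1.66900072e-02 -4.04238224e+01 -1.97437263e+01  1.05641170e-01
  1.04513132e-03 -5.47071286e-01]
```

Call:
apply_moves --delta_pos '[[0,0,0],[0,0,0],[0,0,0]]' --rot '[[0,0,0],[0,0,0],[0,0,0]]' --hand '[0.5,0.5,0.5]'

```text
time_s: 15.12
ee_pos: [559.2, -20.9, 114.3]
ee_rot: [-180.0, 0.0, 29.9]
force: [0.8, -0.5, -0.2]
gripper_width: 44.6
gripper_force: 0.0
```

```bash
python3 -c "
from h import *
s=env.state();print(s['force'],s['torque'],s['ee_rot'],s['gripper_width'],s['effort'])
f=viewer.grab_frame('side')
a=f['pixels'][160:220,300:380,::-1]
cv2.imwrite('pics/s6.png',cv2.resize(a,(800,600),interpolation=cv2.INTER_CUBIC))"
```

```text
[ 0.80505826 -0.54532862 -0.16046047] [-0.04888005  0.03949125 -0.01608804] [-1.79988028e+02  3.24854220e-02  2.98923024e+01] 44.62112092976383 [-5.01208604e-03 -4.16657567e+01 -2.05173361e+01  6.03256398e-02
 -4.50601091e-02  1.22701292e-02]
```

View pics/s6.png

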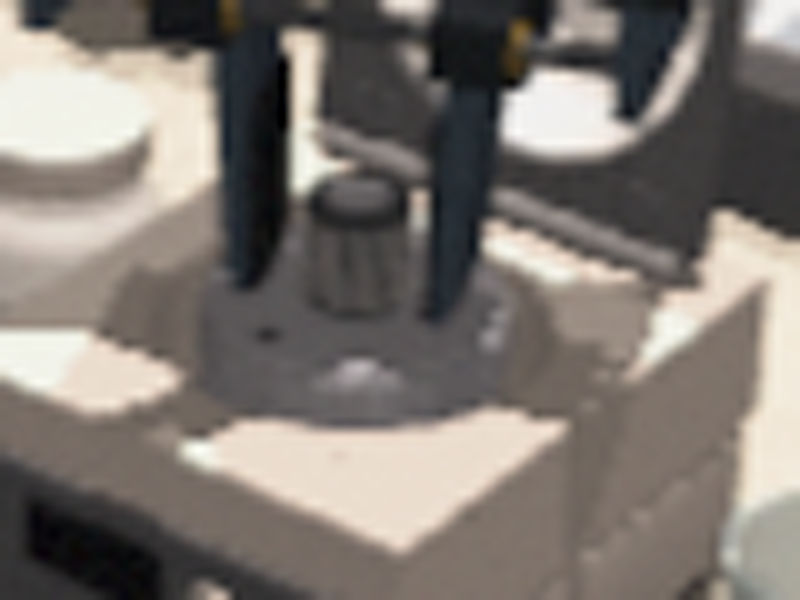

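The mark on the cover moved from full-picture pixel (323,188) to (327,193). That is about 45° anticlockwise, so the cover turned with the tool and this is the loosening way. I'll re-grip and make the second stroke.

Call:
apply_moves --delta_pos '[[0,0,0],[0,0,0],[0,0,0],[0,0,0],[0,0,0],[0,0,0],[0,0,0],[0,0,0]]' --rot '[[0,0,-0.489],[0,0,-0.489],[0,0,-0.489],[0,0,-0.489],[0,0,-0.489],[0,0,-0.489],[0,0,-0.489],[0,0,-0.489]]' --hand '[0.55,0.55,0.55,0.55,0.55,0.55,0.55,0.55]'

```text
time_s: 15.83
ee_pos: [559.3, -20.9, 114.5]
ee_rot: [180.0, 0.0, -11.9]
force: [0.1, -0.0, -1.7]
gripper_width: 50.1
gripper_force: 0.0
```

Call:
apply_moves --delta_pos '[[0,0,0],[0,0,0],[0,0,0],[0,0,0],[0,0,0],[0,0,0]]' --rot '[[0,0,0],[0,0,0],[0,0,0],[0,0,0],[0,0,0],[0,0,0]]' --hand '[0,0,0,0,0,0]' --newtons 35

```text
time_s: 16.33
ee_pos: [559.4, -20.9, 114.6]
ee_rot: [180.0, 0.0, -12.0]
force: [-0.5, 0.1, 0.6]
gripper_width: 29.3
gripper_force: 35.0
```

Call:
apply_moves --delta_pos '[[0,0,0],[0,0,0],[0,0,0],[0,0,0],[0,0,0],[0,0,0],[0,0,0],[0,0,0],[0,0,0],[0,0,0]]' --rot '[[0,0,0.05],[0,0,0.1],[0,0,0.15],[0,0,0.2],[0,0,0.25],[0,0,0.3],[0,0,0.36],[0,0,0.42],[0,0,0.475],[0,0,0.475]]' --hand '[0,0,0,0,0,0,0,0,0,0]'

```text
time_s: 17.17
ee_pos: [559.4, -20.9, 114.6]
ee_rot: [180.0, 0.0, 28.9]
force: [-0.8, 0.1, 0.0]
gripper_width: 29.3
gripper_force: 35.0
```

```bash
python3 -c "
from h import *
s=env.state();print(s['force'],s['torque'],s['ee_rot'],s['gripper_width'],s['effort'])
f=viewer.grab_frame('side')
a=f['pixels'][160:220,300:380,::-1]
cv2.imwrite('pics/s7.png',cv2.resize(a,(800,600),interpolation=cv2.INTER_CUBIC))"
```

```text
[-0.82462031  0.1130227   0.01479586] [-0.10957068  0.20493977 -0.00344376] [1.79994744e+02 4.73381655e-03 2.88663288e+01] 29.33155863426375 [-4.99686939e-03 -4.16691649e+01 -2.05364209e+01  7.10392836e-02
 -4.33199666e-02 -5.83252050e-01]
```

View pics/s7.png

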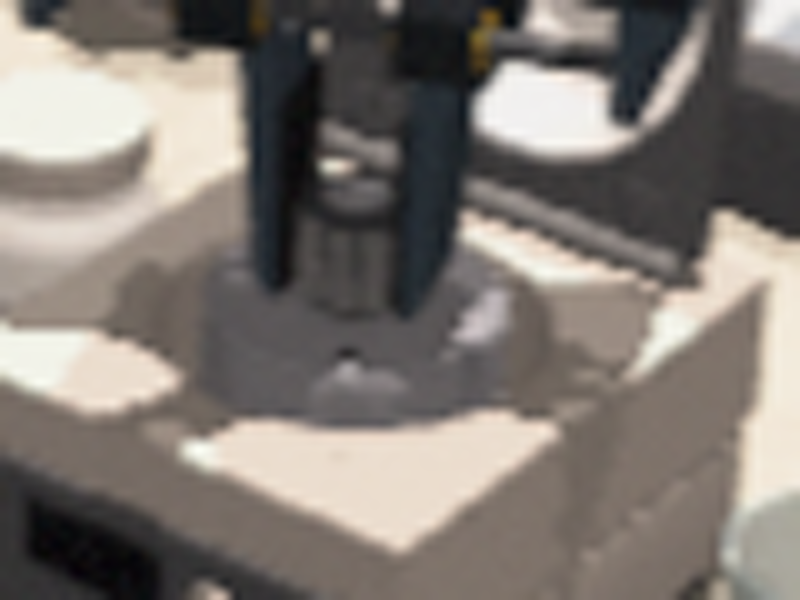

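The mark is now at crop (348,352), about 50° further round, so the cover should be free. I'll lift slowly.

Call:
apply_moves --delta_pos '[[0,0,0.02],[0,0,0.04],[0,0,0.06],[0,0,0.08],[0,0,0.1],[0,0,0.1]]' --rot '[[0,0,0],[0,0,0],[0,0,0],[0,0,0],[0,0,0],[0,0,0]]' --hand '[0,0,0,0,0,0]'

```text
time_s: 17.72
ee_pos: [559.8, -20.9, 127.3]
ee_rot: [180.0, -0.1, 28.8]
force: [0.5, -0.6, -0.2]
gripper_width: 29.2
gripper_force: 35.0
```

Call:
apply_moves --delta_pos '[[0,0,0.06],[0,0,0.12],[0,0,0.19],[0,0,0.26],[0,0,0.33],[0,0,0.4],[0,0,0.47],[0,0,0.54],[0,0,0.58],[0,0,0.6]]' --rot '[[0,0,0],[0,0,0],[0,0,0],[0,0,0],[0,0,0],[0,0,0],[0,0,0],[0,0,0],[0,0,0],[0,0,0]]' --hand '[0,0,0,0,0,0,0,0,0,0]'

```text
time_s: 18.55
ee_pos: [559.8, -20.9, 199.7]
ee_rot: [179.9, -0.1, 28.8]
force: [-0.5, 0.2, -1.5]
gripper_width: 29.2
gripper_force: 35.0
```

```bash
python3 -c "
from h import *
s=env.state();print(s['force'],s['torque'],s['ee_rot'],s['ee_pos'],s['gripper_width'])
f=viewer.grab_frame('side')
a=f['pixels'][100:220,265:425,::-1]
cv2.imwrite('pics/s8.png',cv2.resize(a,(800,600),interpolation=cv2.INTER_CUBIC))"
```

```text
[-0.46828627  0.18456684 -1.47708369] [-0.05446363  0.14803376 -0.00546435] [ 1.79945560e+02 -7.76501736e-02  2.87794317e+01] [559.81710219 -20.94626665 199.74640208] 29.22604537192125
```

View pics/s8.png

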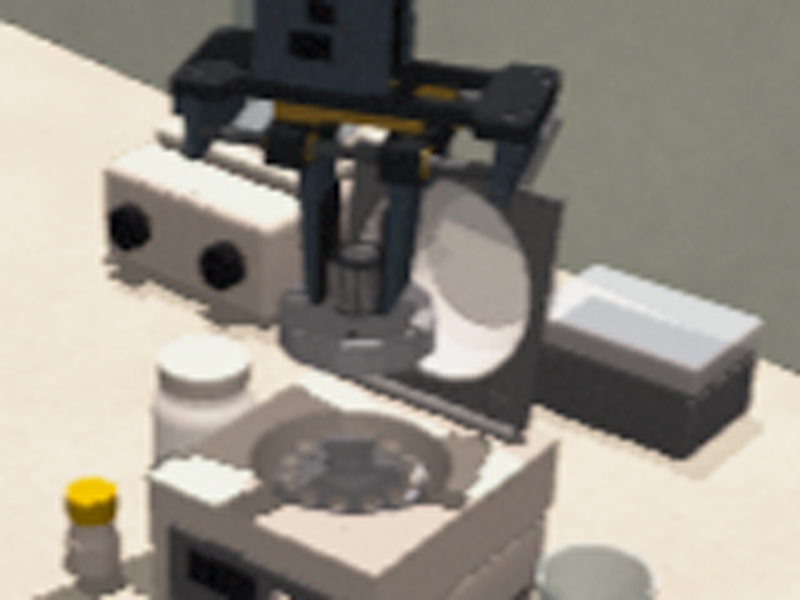

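The cover hangs level at crop (357,330), about 85 mm above the exposed rotor at (347,465). The hood is still open and the other things haven't moved.

Call:
apply_moves --delta_pos '[[0,0,0],[0,0,0],[0,0,0],[0,0,0]]' --rot '[[0,0,0],[0,0,0],[0,0,0],[0,0,0]]' --hand '[0,0,0,0]'

```text
time_s: 18.93
ee_pos: [559.2, -20.9, 198.1]
ee_rot: [-180.0, 0.0, 28.8]
force: [-0.2, 0.4, -1.2]
gripper_width: 29.1
gripper_force: 35.0
```

```bash
python3 -c "
from h import *
print(env.job_done())"
```

```text
the job is handed in; nothing more can be done
None
```

The job is handed in at about 19 s: the hood is laid back on its stop, the cover came loose anticlockwise, and the arm is holding it level about 8 cm above the rotor, with nothing else on the bench touched.

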